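Line up the bolts by size on the setting-out strip

TASK

Set out the four hex bolts in order of size for refitting the machine: stand each on its head, upright, on the middle of its own yellow spot on the steel strip, the largest on the spot next to the red end block and then down in size to the smallest at the grey end. Do not let any bolt topple over at any time.

Things in the scene. Friction and masses are not known exactly. Their poses are not given: they have to be found in the camera images.
- bolt_small: smallest bolt, brass-yellow: loose hex bolt standing on its head. Head 22 mm across flats, 9 mm high, at the bottom; above it a round shank 14 mm in diameter up to 50 mm, its full height. Origin: centre of the head's underside; z up along the shank. The bolts start in an irregular row on the bench between robot and strip, at least 70 mm apart centre to centre.
- bolt_medium: second smallest bolt, blue-coated: loose hex bolt standing on its head. Head 28 mm across flats, 12 mm high, at the bottom; above it a round shank 18 mm in diameter up to 70 mm, its full height. Origin: centre of the head's underside; z up along the shank. A loose nut (18 mm high) and a bearing (14 mm high), 40 mm wide, stand in the same row as the bolts.
- bolt_large: second largest bolt, dark steel: loose hex bolt standing on its head. Head 34 mm across flats, 14 mm high, at the bottom; above it a round shank 22 mm in diameter up to 90 mm, its full height. Origin: centre of the head's underside; z up along the shank.
- bolt_giant: largest bolt, copper-brown: loose hex bolt standing on its head. Head 41 mm across flats, 17 mm high, at the bottom; above it a round shank 27 mm in diameter up to 110 mm, its full height. Origin: centre of the head's underside; z up along the shank. Mass up to 0.55 kg; the other bolts are lighter.
- spot_a: yellow spot, 54 mm in diameter, painted on the dark steel strip; number 1 of four in a row from the strip's right end (-y) to its left end (+y), 90 mm apart. Origin: centre of the spot on the strip's upper face, 12 mm above the bench; z up, y along the strip to the left, x across it. Strip: 66 x 460 x 12 mm, fixed, turned up to 10 degrees.
- spot_b: yellow spot, 54 mm in diameter, painted on the dark steel strip; number 2 of four in a row from the strip's right end (-y) to its left end (+y), 90 mm apart. Origin: centre of the spot on the strip's upper face, 12 mm above the bench; z up, y along the strip to the left, x across it.
- spot_c: yellow spot, 54 mm in diameter, painted on the dark steel strip; number 3 of four in a row from the strip's right end (-y) to its left end (+y), 90 mm apart. Origin: centre of the spot on the strip's upper face, 12 mm above the bench; z up, y along the strip to the left, x across it.
- spot_d: yellow spot, 54 mm in diameter, painted on the dark steel strip; number 4 of four in a row from the strip's right end (-y) to its left end (+y), 90 mm apart. Origin: centre of the spot on the strip's upper face, 12 mm above the bench; z up, y along the strip to the left, x across it.
- red_block: red-painted end block, 56 x 30 x 26 mm with a small nut on top (33 mm high in all), fixed on the strip at one of its two ends, 75 mm beyond the nearest spot; a grey block like it is at the other end. Which end has the red one varies. Origin: centre of its underside, on the strip's upper face 12 mm above the bench.
There are look-alikes about, which are no part of the job. Leave any green look-alike of the bolt_giant alone.

How it is judged:
At the end, for the whole second after the job is handed in: All four bolts stand upright on their heads (within 0.1 rad) on the strip, each within 13 mm of the centre of its own spot, in order of size with the largest next to the red block and the smallest at the other end, released and at rest (((horizontal distance between red_block and spot_d below 0.12 m and horizontal distance between bolt_small and spot_a below 0.013 m and z of bolt_small in the frame of spot_a between -0.004 and 0.005 m and horizontal distance between bolt_medium and spot_b below 0.013 m and z of bolt_medium in the frame of spot_b between -0.004 and 0.005 m and horizontal distance between bolt_large and spot_c below 0.013 m and z of bolt_large in the frame of spot_c between -0.004 and 0.005 m and horizontal distance between bolt_giant and spot_d below 0.013 m and z of bolt_giant in the frame of spot_d between -0.004 and 0.005 m) or (horizontal distance between red_block and spot_a below 0.12 m and horizontal distance between bolt_small and spot_d below 0.013 m and z of bolt_small in the frame of spot_d between -0.004 and 0.005 m and horizontal distance between bolt_medium and spot_c below 0.013 m and z of bolt_medium in the frame of spot_c between -0.004 and 0.005 m and horizontal distance between bolt_large and spot_b below 0.013 m and z of bolt_large in the frame of spot_b between -0.004 and 0.005 m and horizontal distance between bolt_giant and spot_a below 0.013 m and z of bolt_giant in the frame of spot_a between -0.004 and 0.005 m)) and angle between each of bolt_small, bolt_medium, bolt_large, bolt_giant's own z axis and vertical below 0.1 rad and linear speed of each of bolt_small, bolt_medium, bolt_large, bolt_giant below 0.02 m/s and angular speed of each of bolt_small, bolt_medium, bolt_large, bolt_giant below 0.2 rad/s); the robot touches nothing.
It fails at once if a bolt topples over (angle between any of bolt_small, bolt_medium, bolt_large, bolt_giant's own z axis and vertical above 0.8 rad).
It also fails if it takes over 115 s, if anything falls off the work surface, if the arm or the gripper's body presses on something with over 40 N, if the wrist force passes 120 N, or if a joint passes its speed limit or range.

ROBOT

A 6-joint arm with a two-finger parallel gripper is mounted at the origin on the work surface. World frame = base frame: x ahead of the robot, y to its left, z up, the work surface at z = 0. Lengths are in m, angles in rad, forces in N, time in s.
With the tool pointing down it reaches from about 0.375 to 0.925 m from the base axis. Payload 5.7 kg.
Tool frame: the origin (TCP) lies between the finger pads; the fingertips stand 19 mm ahead of it and the grasp point (between the pads) is the TCP; z points along the fingers, x is the direction in which the jaws open and shut, and the axes are right-handed (so a half turn about z gives the same grasp; the last joint's range is limited). The gripper opens to 88 mm and grips with 3 to 60 N. Pads are 20 mm wide; open, the fingers measure 115 mm over their backs; the gripper's body (75 mm by 178 mm) begins 61 mm behind the grasp point.
Start: joints at [-1.399, 0.359, 1.51, -0, 1.272, -0.115], TCP at [0.17, -0.575, 0.242] pointing down, gripper open.
Joint ranges: [-2.97, 2.97], [-1.01, 2.36], [0.21, 2.38], [-0.96, 4.11], [0.2, 2.71], [-2.98, 2.98]. Speed limits (rad/s): [2.39, 2.39, 3.14, 3.14, 3.14, 3.14].

INTERFACE

Orientations are given as a rotation vector (axis times angle).
In Python, from station import r, planner, optics, job gives the robot as it stands. Calls block until the motion is done:
- r.movep(position, orientation): joint-space move of the TCP to a pose.
- r.movel(position, orientation=None, speed=0.15): straight line of the TCP; orientation=None keeps the orientation; speed is the mean speed in m/s.
- r.move_j(angles): joint-space move.
- r.open_gripper() and r.close(): open the fingers fully, or close them until they stop; the grip force is fixed at half the most.
- r.dwell(seconds).
- planner.solve_ik(position, orientation): joint angles nearest the present ones, or None.
- optics.read_camera(name): name is "scene" or "top"; returns the picture (420x560x3 uint8, red, green, blue); there is no depth.
- optics.camera_params(name): a dict with "K" (3x3 intrinsics, pixels), "R" (3x3) and "t" (3): a world point X has camera coordinates R X + t. Camera axes: x right, y down, z forward; pixel columns grow to the right and rows downward; lengths in m; the calibration is good to about 2 mm. A picture is of the moment at which its call begins. camera_params takes no time and is no camera call.
A pose or a line that the arm cannot do raises r.Unreachable and nothing moves.
- job.finish_job(): hands the job in, once; it reports no verdict.
Readings, each from a call of its own:
- r.current_time_s(): time.
- r.current_joint_pos(): joint angles.
- r.current_qvel(): joint speeds.
- r.current_tau(): joint torques, N m.
- r.current_ee_pos(): TCP position.
- r.current_tool_rot(): TCP orientation.
- r.current_contact_force(): force on the tool from outside, world axes, zero at the start.
- r.current_ft_torque(): the same for the moment, N m.
- r.current_opening(): opening from 0.0 (shut) to 1.0 (fully open).
Only numpy, scipy, OpenCV 4.12 (cv2) and the standard library are available. Lean on these libraries where they do the work, as an engineer would, in place of code of your own. Each camera call takes 0.05 s, during which the arm holds its last target.

## Working session

There is one attempt and no reset: what is moved stays moved. The work goes in short steps, each a Python script; the robot and the scene stay as the last script left them, time stands still between calls to the robot, and variables do not carry over. Pictures are saved under pics/ and viewed, and the job is handed in when it is done.

```bash
ls; mkdir -p pics; python3 - <<'E'
from station import r, planner, optics, job
import cv2
for n in ("scene","top"):
    im=optics.read_camera(n); cv2.imwrite(f"pics/{n}0.png",im[:,:,::-1])
    p=optics.camera_params(n); print(n,p)
print(r.current_time_s(), r.current_tool_rot(), r.current_opening())
E
```

```text
pics
scene {'K': array([[491.35368674,   0.        , 278.02645746],
       [  0.        , 491.35368674, 206.7737544 ],
       [  0.        ,   0.        ,   1.        ]]), 'R': array([[ 0.58240212,  0.81261747,  0.02146195],
       [ 0.4939289 , -0.33278249, -0.80329948],
       [-0.64563303,  0.47844401, -0.59518848]]), 't': array([-0.28112298, -0.24059123,  1.27683432])}
top {'K': array([[466.07103728,   0.        , 281.45074379],
       [  0.        , 466.07103728, 209.7621191 ],
       [  0.        ,   0.        ,   1.        ]]), 'R': array([[ 0.00625254, -0.99981937, -0.01794818],
       [-0.99453169, -0.00434634, -0.10434471],
       [ 0.10424785,  0.01850245, -0.99437923]]), 't': array([-0.02850598,  0.52185425,  0.9827978 ])}
0.1 [-2.51517846e+00  1.88050214e+00  1.91869954e-03] 1.0016226773604189
```

View pics/scene0.png

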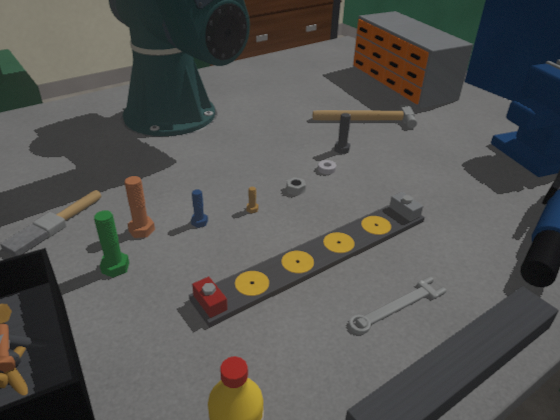

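View pics/top0.png

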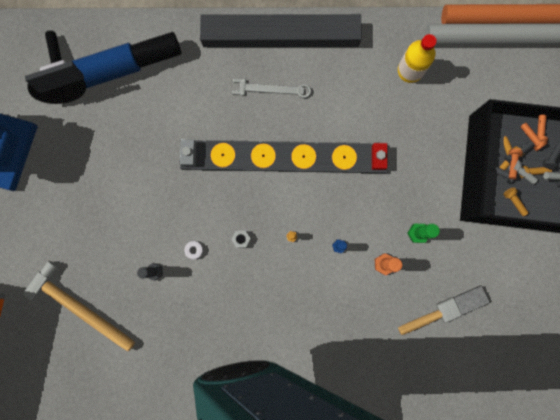

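The scene shows these bolt candidates:

| Item | Scene px | Top px | Choice |
|---|---|---|---|
| Copper bolt | (138,207) | (386,264) | giant |
| Green look-alike | (110,243) | (423,233) | leave alone |
| Dark bolt | (343,133) | (151,271) | large |
| Blue bolt | (199,208) | (340,246) | medium |
| Brass bolt | (252,200) | (292,237) | small |

- **Not bolts for the job:** the nut and bearing are at top (241,240) and (194,250). The tray at top right holds loose bolts that also don't belong to the job.
- **Strip:** the red block is at top (380,156), the -y end. So giant→spot_a (344,157), large→b (304,156), medium→c (263,155), small→d (222,155).

Next, close crops.

```bash
python3 - <<'E'
import cv2
t=cv2.imread("pics/top0.png"); s=cv2.imread("pics/scene0.png")
def crop(im,x0,y0,x1,y1,k,n):
    c=cv2.resize(im[y0:y1,x0:x1],None,fx=k,fy=k,interpolation=cv2.INTER_CUBIC)
    for x in range((x0//10+1)*10,x1,10):
        cv2.line(c,((x-x0)*k,0),((x-x0)*k,6),(255,255,255),1)
        if x%20==0: cv2.putText(c,str(x),((x-x0)*k-10,16),0,.35,(255,255,255),1)
    for y in range((y0//10+1)*10,y1,10):
        cv2.line(c,(0,(y-y0)*k),(6,(y-y0)*k),(255,255,255),1)
        cv2.putText(c,str(y),(8,(y-y0)*k+4),0,.35,(255,255,255),1)
    cv2.imwrite(f"pics/{n}.png",c)
crop(t,270,215,450,285,4,"tA"); crop(t,130,225,260,285,6,"tB")
crop(s,85,160,275,280,4,"sA"); crop(s,320,100,370,160,8,"sB")
# spots
hsv=cv2.cvtColor(t,cv2.COLOR_BGR2HSV)
m=cv2.inRange(hsv,(18,150,120),(35,255,255))
n,l,st,c=cv2.connectedComponentsWithStats(cv2.morphologyEx(m,cv2.MORPH_CLOSE,None,iterations=2))
for i in range(1,n):
    if st[i,4]>150: print("top",c[i],st[i])
hsv=cv2.cvtColor(s,cv2.COLOR_BGR2HSV)
m=cv2.inRange(hsv,(18,150,120),(35,255,255))
n,l,st,c=cv2.connectedComponentsWithStats(cv2.morphologyEx(m,cv2.MORPH_CLOSE,None,iterations=2))
for i in range(1,n):
    if st[i,4]>150: print("scene",c[i],st[i])
E
```

```text
top [416.65175097  55.96498054] [405  40  26  31 514]
top [222.37866109 154.52301255] [210 143  25  24 478]
top [262.7628866  155.28041237] [251 143  25  25 485]
top [303.19427403 156.01022495] [291 144  25  25 489]
top [343.87221095 156.86206897] [332 145  25  25 493]
top [515.49717514 200.27118644] [505 188  22  27 177]
scene [375.84671533 224.67396594] [362 216  29  18 411]
scene [338.53065539 242.18604651] [324 233  30  20 473]
scene [297.33636364 261.42727273] [282 251  32  22 550]
scene [251.62249615 282.69645609] [235 271  34  24 649]
scene [ 15.125      379.83035714] [  0 369  27  26 224]
scene [248.60546448 402.5147541 ] [234 378  29  42 915]
```

View pics/tA.png

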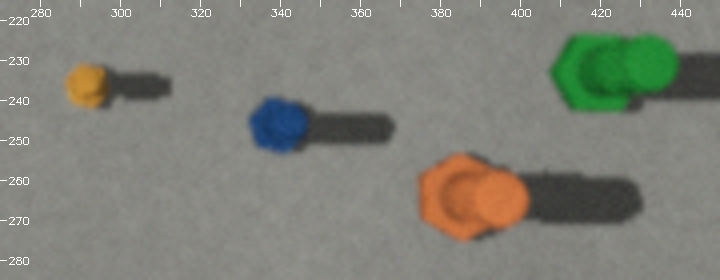

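View pics/tB.png

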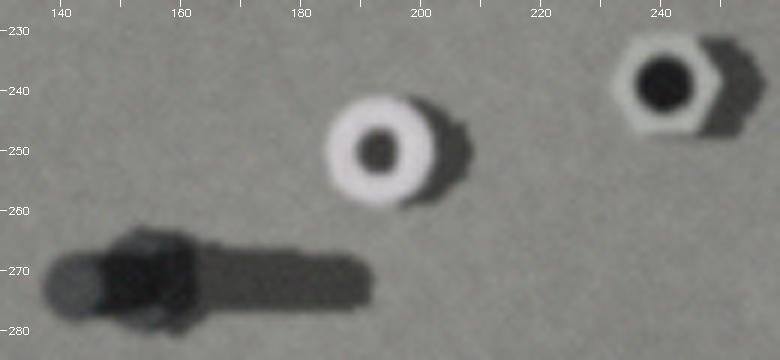

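View pics/sA.png

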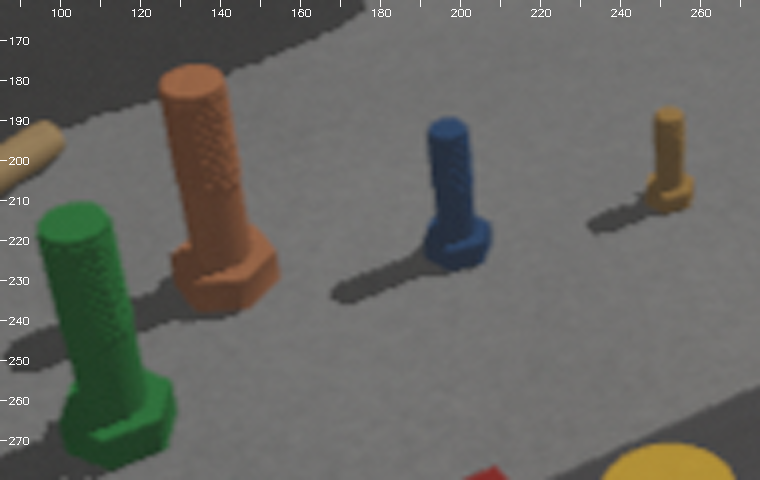

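View pics/sB.png

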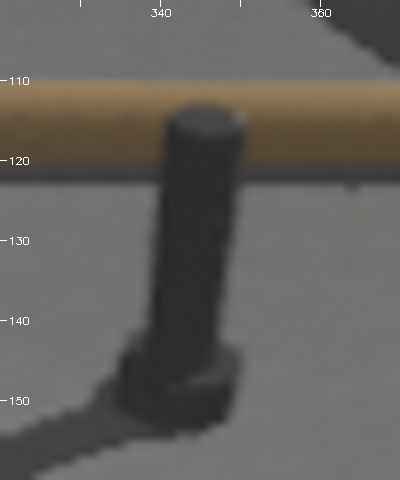

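```bash
cat > h.py <<'E'
import numpy as np, cv2
from station import r, planner, optics, job
def ray(cam,px,z):
    p=optics.camera_params(cam); d=p["R"].T@np.linalg.inv(p["K"])@np.array([*px,1.]); c=-p["R"].T@p["t"]
    return c+d*(z-c[2])/d[2]
def proj(cam,X):
    p=optics.camera_params(cam); q=p["K"]@(p["R"]@np.array(X)+p["t"]); return q[:2]/q[2]
E
python3 - <<'E'
from h import *
for n,t,s,z in [("giant",(395,264.5),(133.4,180),.11),("large",(142.3,272.5),(345.5,115),.09),("medium",(342.5,246.8),(197,191.7),.07),("small",(292.2,236.5),(252.2,188.7),.05),
 ("a",(343.9,156.9),(251.6,282.7),.012),("b",(303.2,156),(297.3,261.4),.012),("c",(262.8,155.3),(338.5,242.2),.012),("d",(222.4,154.5),(375.8,224.7),.012),
 ("red",(380,156),(210,300),.03),("green",(432.5,231),(104,213),.11)]:
    print(n,ray("top",t,z).round(4),ray("scene",s,z).round(4), proj("top",ray("scene",s,z)).round(1))
for n,t,z in [("giant head",(385.5,264.5),.017),("large head",(154.5,271.5),.014),("medhead",(339.5,246.5),.012),("smallhead",(292,236.8),.009),("nut",(240.5,239.5),.018),("bearing",(193,250),.014)]:
    print(n,ray("top",t,z).round(4))
E
```

```text
giant [ 0.4067 -0.25    0.11  ] [ 0.4067 -0.249   0.11  ] [394.5 264.5]
large [0.3872 0.2525 0.09  ] [0.3887 0.2494 0.09  ] [143.8 271.7]
medium [ 0.4416 -0.1523  0.07  ] [ 0.4442 -0.1519  0.07  ] [342.3 245.6]
small [ 0.4631 -0.0491  0.05  ] [ 0.4665 -0.0494  0.05  ] [292.3 234.9]
a [ 0.6422 -0.1634  0.012 ] [ 0.6395 -0.1642  0.012 ] [344.3 158.1]
b [ 0.644  -0.0731  0.012 ] [ 0.6412 -0.0743  0.012 ] [303.7 157.3]
c [0.6454 0.0169 0.012 ] [0.6429 0.0155 0.012 ] [263.4 156.4]
d [0.647  0.1071 0.012 ] [0.6443 0.1052 0.012 ] [223.2 155.7]
red [ 0.6404 -0.2398  0.03  ] [ 0.6495 -0.2436  0.03  ] [381.7 151.9]
green [ 0.4726 -0.3247  0.11  ] [ 0.4686 -0.3218  0.11  ] [431.1 233. ]
giant head [ 0.4055 -0.2504  0.017 ]
large head [0.3871 0.2499 0.014 ]
medhead [ 0.4437 -0.1523  0.012 ]
smallhead [ 0.4644 -0.0489  0.009 ]
nut [0.4575 0.0631 0.018 ]
bearing [0.4342 0.167  0.014 ]
```

```bash
cat >> h.py <<'E'
P={"giant":(.4065,-.2497,.065),"large":(.388,.2505,.055),"medium":(.4436,-.152,.043),"small":(.465,-.049,.034)}
S={"giant":(.641,-.164),"large":(.6425,-.0737),"medium":(.644,.016),"small":(.6457,.106)}
UP=.22
def snap(n):
    for c in ("scene","top"): cv2.imwrite(f"pics/{c}_{n}.png",optics.read_camera(c)[:,:,::-1])
def pick(n,o):
    x,y,z=P[n]; r.movep([x,y,UP],o); r.movel([x,y,z],speed=.15); r.close(); r.dwell(.2)
    print(n,"opening",r.current_opening(),"tcp",r.current_ee_pos(),"t",r.current_time_s())
E
python3 - <<'E'
from h import *
for o in ([np.pi,0,0],[0,np.pi,0]):
    for n in P:
        a=planner.solve_ik(P[n],o); b=planner.solve_ik([*S[n],P[n][2]+.013],o)
        c=planner.solve_ik([*S[n],UP],o)
        print(o,n,[None if q is None else np.round(q,2) for q in (a,b,c)])
E
```

```text
[3.141592653589793, 0, 0] giant [array([-0.7 ,  0.44,  1.95, -0.  ,  0.75, -0.7 ]), array([-0.35,  0.61,  1.52, -0.  ,  1.01, -0.35]), array([-0.35,  0.46,  1.39, -0.  ,  1.28, -0.35])]
[3.141592653589793, 0, 0] large [array([ 0.42,  0.44,  1.99, -0.  ,  0.71,  0.42]), array([-0.22,  0.61,  1.56, -0.  ,  0.97, -0.22]), array([-0.22,  0.44,  1.43, -0.  ,  1.27, -0.22])]
[3.141592653589793, 0, 0] medium [array([-0.48,  0.47,  1.99, -0.  ,  0.69, -0.48]), array([-0.08,  0.62,  1.58, -0.  ,  0.94, -0.08]), array([-0.08,  0.44,  1.43, -0.  ,  1.27, -0.08])]
[3.141592653589793, 0, 0] small [array([-0.25,  0.48,  2.  , -0.  ,  0.66, -0.25]), array([ 0.06,  0.64,  1.56, -0.  ,  0.94,  0.06]), array([ 0.06,  0.45,  1.41, -0.  ,  1.28,  0.06])]
[0, 3.141592653589793, 0] giant [array([-0.7 ,  0.44,  1.95,  0.  ,  0.75,  2.45]), array([-0.35,  0.61,  1.52,  0.  ,  1.01,  2.79]), array([-0.35,  0.46,  1.39,  0.  ,  1.28,  2.79])]
[0, 3.141592653589793, 0] large [array([ 0.42,  0.44,  1.99, -0.  ,  0.71, -2.72]), array([-0.22,  0.61,  1.56, -0.  ,  0.97,  2.92]), array([-0.22,  0.44,  1.43,  0.  ,  1.27,  2.92])]
[0, 3.141592653589793, 0] medium [array([-0.48,  0.47,  1.99, -0.  ,  0.69,  2.66]), None, None]
[0, 3.141592653589793, 0] small [array([-0.25,  0.48,  2.  , -0.  ,  0.66,  2.89]), None, None]
```

```bash
python3 - <<'E'
from h import *
pick("giant",[np.pi,0,0])
x,y,z=P["giant"]; r.movel([x,y,UP],speed=.12)
print(r.current_opening(),r.current_contact_force(),r.current_time_s()); snap("g1")
E
python3 - <<'E'
import cv2,numpy as np
a=cv2.imread("pics/scene_g1.png")[60:300,60:300]; a=cv2.resize(a,None,fx=2.4,fy=2.4)
cv2.imwrite("pics/g1c.png",a)
E
```

```text
giant opening 0.3065274597827949 tcp [ 0.40623771 -0.24955499  0.06488206] t 3.9417
0.3002839961979149 [-0.16275223  0.69272319 -4.31819983] 5.3833
```

View pics/g1c.png

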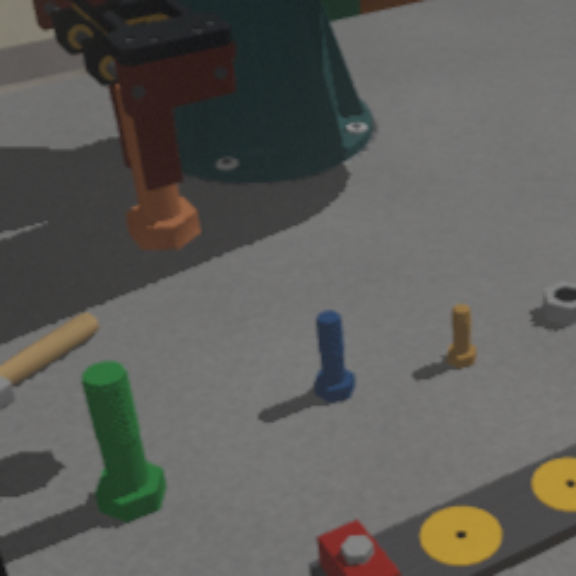

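The copper bolt hangs upright in the jaws (crop 163,215) and the others haven't moved. Placing it on spot_a.

```bash
cat >> h.py <<'E'
def place(n,o,extra=.0135):
    x,y=S[n]; z=P[n][2]+extra
    r.movep([x,y,UP],o); r.dwell(.2); r.movel([x,y,z+.015],speed=.12); f0=r.current_contact_force()
    r.movel([x,y,z],speed=.03); r.dwell(.2)
    print(n,"dF",r.current_contact_force()-f0, "tcp",r.current_ee_pos())
    r.open_gripper(); r.dwell(.3); r.movel([x,y,UP],speed=.15); print("t",r.current_time_s())
E
python3 - <<'E'
from h import *
place("giant",[np.pi,0,0])
snap("g2")
# get out of the way over large, picture
x,y,z=P["large"]; r.movep([x,y,UP],[np.pi,0,0]); snap("g3")
for c in ("scene","top"):
    print(c,proj(c,[*S["giant"],.122]),proj(c,[*S["giant"],.012]))
s=cv2.imread("pics/scene_g3.png"); t=cv2.imread("pics/top_g3.png")
a=cv2.resize(s[190:310,180:300],(480,480)); b=cv2.resize(t[120:190,310:380],(300,300))
o=np.zeros((480,790,3),np.uint8); o[:,:480]=a; o[:300,480:780]=b; cv2.imwrite("pics/g3c.png",o)
E
```

```text
giant dF [-0.80277627  0.4016974   0.13739228] tcp [ 0.64117342 -0.16405105  0.07869141]
t 11.15
scene [251.48561447 229.26788626] [252.22869504 283.22469182]
top [350.60169903 145.45928335] [344.18053029 157.42761568]
```

View pics/g3c.png

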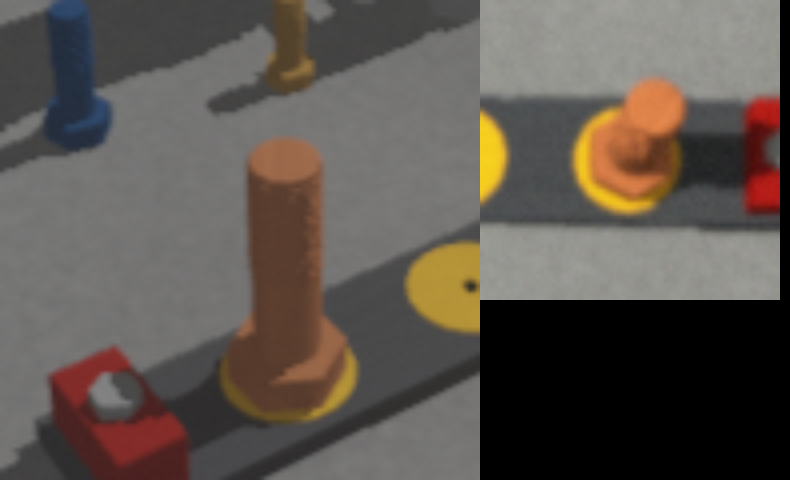

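View pics/scene_g3.png

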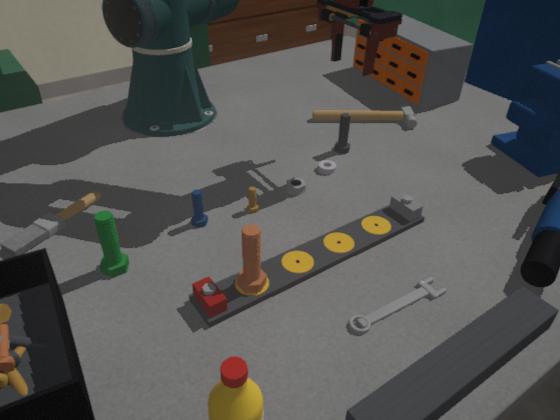

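The copper bolt stands upright on spot_a. Its shank tip is at scene (251.3,230) and top (350.8,145), within 1 px of the prediction. Large bolt next.

```bash
python3 - <<'E'
from h import *
o=[np.pi,0,0]
pick("large",o)
x,y,z=P["large"]; r.movel([x,y,UP],speed=.12); print(r.current_opening(),r.current_contact_force())
snap("l1")
s=cv2.imread("pics/scene_l1.png"); cv2.imwrite("pics/l1c.png",cv2.resize(s[0:160,270:430],None,fx=3.5,fy=3.5))
E
```

```text
large opening 0.24012459260231886 tcp [0.38744691 0.25034509 0.05492201] t 15.8417
0.24444561556374547 [ 0.82802155 -0.67074099 -3.43666336]
```

View pics/l1c.png

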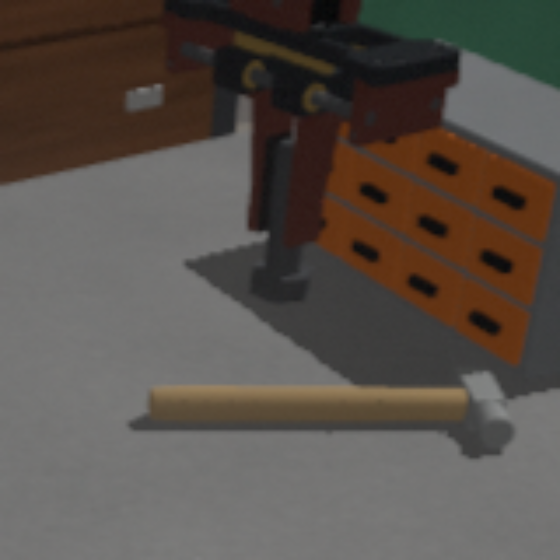

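```bash
python3 - <<'E'
from h import *
x,y=.3874,.2503
for z in (.165+.09,.165+.014,.165): print(proj("scene",[x,y,z]),proj("top",[x,y,z]))
s=cv2.imread("pics/scene_l1.png"); t=cv2.imread("pics/top_l1.png")
o=np.hstack([cv2.resize(s[20:100,310:390],(480,480),interpolation=2), cv2.resize(t[240:300,100:140+0+20],None,fx=5,fy=8)[:480]])
cv2.imwrite("pics/l1d.png",cv2.convertScaleAbs(o,alpha=2))
E
```

```text
[353.78736037  40.11716098] [112.34922333 275.30231928]
[349.72128211  76.21194339] [128.1351751  273.82315752]
[349.01054279  82.52121228] [130.74181595 273.57891229]
```

View pics/l1d.png

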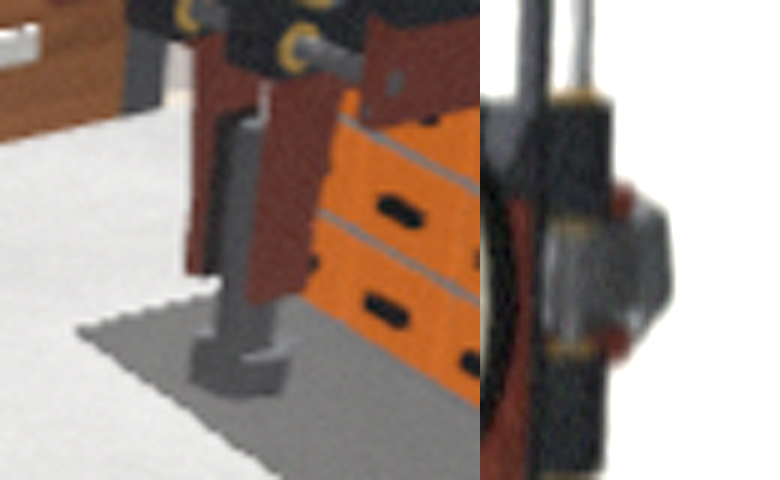

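The dark bolt hangs upright. Its head is at scene (349.7,80), and the projection predicts (349.3,79). Placing it, then medium and small.

```bash
python3 - <<'E'
from h import *
o=[np.pi,0,0]
place("large",o,.013)
pick("medium",o)
x,y,z=P["medium"]; r.movel([x,y,UP],speed=.12); print(r.current_opening(),r.current_contact_force())
snap("m1")
print(proj("scene",[*S["large"],.102]),proj("top",[*S["large"],.102]))
s=cv2.imread("pics/scene_m1.png"); cv2.imwrite("pics/m1c.png",cv2.resize(s[90:310,130:350],None,fx=2.6,fy=2.6,interpolation=2))
E
```

```text
large dF [-1.65727743 -0.54379716 -1.58700858] tcp [ 0.64260048 -0.0737446   0.06812628]
t 23.9083
medium opening 0.20262656231124196 tcp [ 0.44357883 -0.152005    0.04298141] t 27.3833
0.19804944763959395 [-0.35003122 -0.44116961 -1.64573603]
[300.71310099 219.18363325] [304.76311283 147.03349231]
```

View pics/m1c.png

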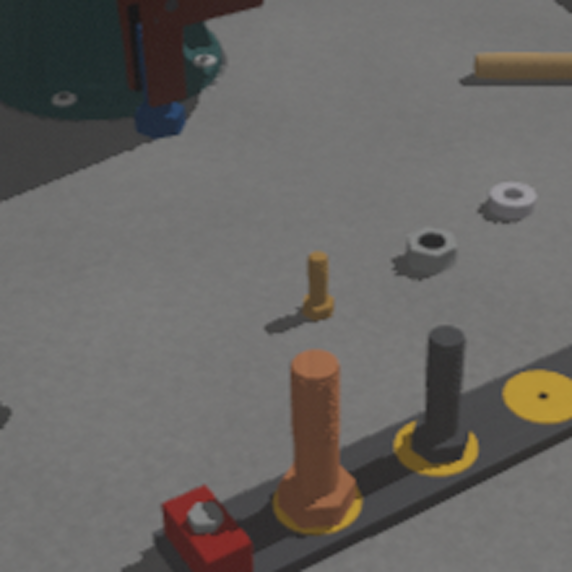

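The copper and dark bolts stand on their spots. The dark tip is at scene (301.5,219), predicted (300.7,219.2). The blue bolt is held upright.

```bash
python3 - <<'E'
from h import *
o=[np.pi,0,0]
place("medium",o,.013)
pick("small",o)
x,y,z=P["small"]; r.movel([x,y,UP],speed=.12); print(r.current_opening(),r.current_contact_force())
snap("s1")
print(proj("scene",[*S["medium"],.082]))
s=cv2.imread("pics/scene_s1.png"); cv2.imwrite("pics/s1c.png",cv2.resize(s[90:310,180:400],None,fx=2.6,fy=2.6,interpolation=2))
E
```

```text
medium dF [0.47662053 0.28606107 0.90861351] tcp [0.64413169 0.01598726 0.05612064]
t 35.275
small opening 0.15192169378739212 tcp [ 0.46497423 -0.04898295  0.03396991] t 38.7833
0.15312143309701948 [-0.60800033  0.32917254 -1.14521442]
[343.17246217 210.55160652]
```

View pics/s1c.png

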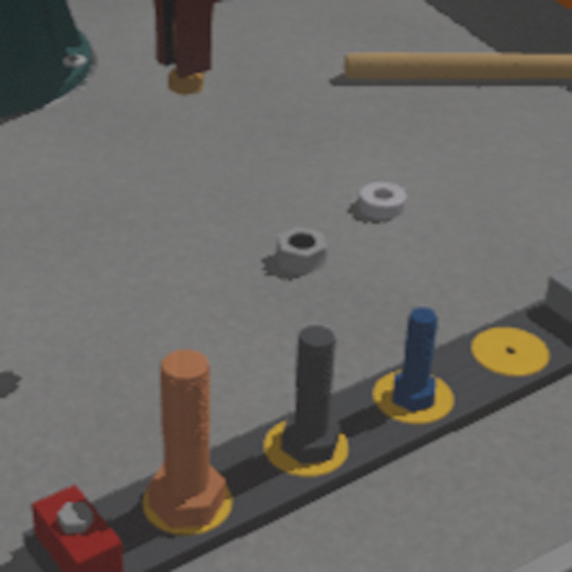

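The blue bolt stands on spot_c, with its tip at scene (342.7,211) against a predicted (343.2,210.6). The brass bolt is held.

```bash
python3 - <<'E'
from h import *
o=[np.pi,0,0]
place("small",o,.013)
r.movep([.45,-.1,.3],o); snap("f")
s=cv2.imread("pics/scene_f.png"); t=cv2.imread("pics/top_f.png")
H=dict(giant=.122,large=.102,medium=.082,small=.062); hh=dict(giant=.029,large=.026,medium=.024,small=.021)
for n in H: print(n,proj("scene",[*S[n],H[n]]).round(1),proj("top",[*S[n],H[n]]).round(1))
cv2.imwrite("pics/fs.png",cv2.resize(s[180:310,190:430],None,fx=3.3,fy=3.3,interpolation=2))
cv2.imwrite("pics/ft.png",cv2.resize(t[125:185,170:400],None,fx=3.4,fy=3.4,interpolation=2))
E
```

```text
small dF [-0.58031362 -0.02313993  0.09464396] tcp [0.6458268  0.10600559 0.04716331]
t 46.85
giant [251.5 229.3] [350.6 145.5]
large [300.7 219.2] [304.8 147. ]
medium [343.2 210.6] [261.3 148.5]
small [380.6 203. ] [219.5 149.9]
```

View pics/fs.png

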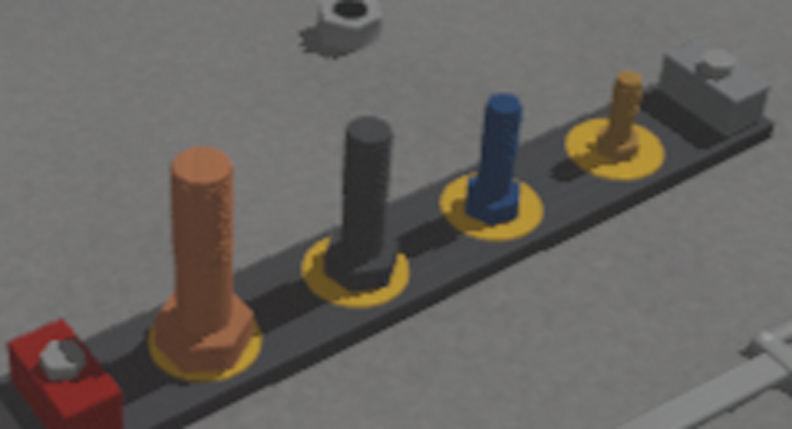

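View pics/ft.png

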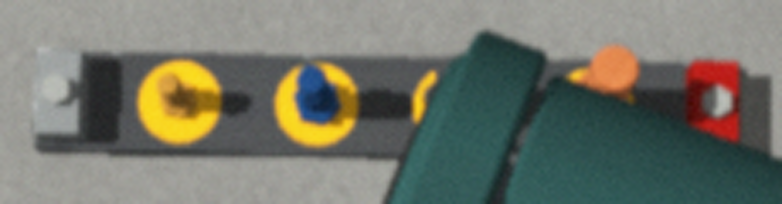

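All four bolts stand on their spots. Small and giant tips match in both views, but in the top view the arm hides large. The scene view shows it centred at (301,218). Handing in.

```bash
python3 - <<'E'
from h import *
print(r.current_time_s(), r.current_qvel().round(4) if hasattr(r.current_qvel(),'round') else r.current_qvel()); job.finish_job()
E
```

```text
48.0833 [ 0.0026  0.0008  0.0008 -0.0026  0.0028  0.0005]
the job is handed in; nothing more can be done
```

I stood the four bolts on their heads on the yellow spots: giant (copper) on spot_a next to the red block, large on spot_b, medium on spot_c and small on spot_d at the grey end. The job was handed in at about 48 s. No bolt toppled, and I left the green look-alike, the nut and the bearing alone.

**Last checks:** in the final scene picture all four bolts are upright, released and on their own spots, with their tips within about 1 px of where they should be. The arm was clear of everything.

**Less certain:**
- **Spot positions:** the two cameras disagreed by about 3 mm on where the spots are. I placed the bolts at the average, well inside the 13 mm limit.
- **Large bolt:** in the last top picture the arm hid it and most of the giant, so only the scene camera confirms it. The giant had been checked from above right after placing.

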